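# Load a bar into the welding jig against its end stop

## Task

Take the longer of the two steel bars from the wooden rack, lay it in the open end of the welding jig's V-groove, and push it along the groove, over the sprung pawl and under the bridge, until its front end touches the end stop and the pawl has sprung up behind it. Leave the bar lying free there, touching the stop, and leave the shorter bar in its place on the rack.

Things in the scene. Friction and masses are not known exactly. Their poses are not given: they have to be found in the camera images.
- bar_center (a point): Centre of the longer bar: plain solid steel round bar, 26 mm diameter, 110 mm long, about 0.46 kg, either end may go first. The x axis runs along the bar. It starts lying level on the rack, its centre 43 mm above the table.
- short_bar_center (a point): Centre of the shorter bar: same steel and diameter (26 mm), 80 mm long, x axis along it. It stays on the rack.
- rack: Fixed wooden rack, 110 x 150 mm, origin under its centre. The bars lie along its x axis at y = -37.5 and +37.5 mm (which is where varies), each bridging two crossbars (12 mm wide, at x = -29 and +29 mm, tops 30 mm above the table) between chocks 8 mm high. Between the crossbars the space beside and under the bar is free down to the base board, 8 mm thick.
- jig: Fixed steel welding jig; origin at the centre of its underside on the table, x along the groove towards the end stop. Base plate 300 x 90 x 10 mm. The 90 degree V-groove of angle iron runs from x = -135 mm (open end) to the stop; a bar in it has its axis at y = 0, z = 45 mm. The groove's upper edges are at y = +-12, z = 38.5 mm: the bar's upper part stands clear of it.
- bridge_top (a point): Middle of the top of the flat steel bridge over the groove, z = 68 mm. The bridge spans jig x = 88 to 100 mm, underside at z = 62 mm, posts at y = +-24 to 32 mm. The bar passes under it with 4 mm to spare and cannot be laid in from above there.
- groove_entry (a point): Where the centre of the bar is when it lies in the open end of the groove, short of the pawl: jig x = -77, y = 0, z = 45 mm. Axes as the jig's.
- stop_face (a point): Point on the end stop's face that the bar's front end must touch, on the bar's axis: jig x = 125, y = 0, z = 45 mm; the bar's centre is then 55 mm short of it. The stop is a steel plate 64 mm wide, up to z = 62 mm, 14 mm thick. Axes as the jig's.
- pawl_tip (a point): Raised tip of the pawl when up: jig x = 11, y = 0, z = 37.5 mm, 4 mm behind the bar's tail when the bar is home (a point fixed to the jig, it does not move with the pawl). Axes as the jig's.
- pawl (a joint): Angle of the small brass pawl, 6 mm wide, hinged in the bottom of the groove at jig x = -20 mm: 0 when up, about 0.2 while a bar presses it down. Its ramp rises towards the stop to the tip at x = 11 mm; a light spring (about 1 N at the tip) lifts it. A bar rides over it with little force and cannot come back once it has sprung up behind the bar.
Things that resemble listed ones, but are neither listed nor needed, are in the scene too. What is shaped like the part that bears bar_center but black, purple or yellow is not meant.

How it is judged:
On the way:
1. the longer bar lies in the groove, its tail not yet past the pawl (y of bar_center in the frame of jig between -0.003 and 0.003 m and z of bar_center in the frame of jig between 0.042 and 0.0475 m and angle between the x axis of bar_center and the x axis of jig, either way round below 0.05 rad and x of bar_center in the frame of jig below 0.045 m), for 0.2 s.
At the end, for the whole second after the job is handed in: The longer bar lies at rest in the groove (centre within 3 mm of its axis sideways, 3 mm below to 2.5 mm above its seated height, aligned within 0.05 rad), its front end within 2 mm of the end stop, the pawl up behind it (angle under 0.06 rad), and the shorter bar within 20 mm of where it started (y of bar_center in the frame of jig between -0.003 and 0.003 m and z of bar_center in the frame of jig between 0.042 and 0.0475 m and angle between the x axis of bar_center and the x axis of jig, either way round below 0.05 rad and x of bar_center in the frame of jig above 0.068 m and value of joint pawl below 0.06 rad and linear speed of bar below 0.01 m/s and distance of short_bar_center from where it was at the start of the episode below 0.02 m); the robot touches nothing.
It fails at once if the shorter bar is taken from its place on the rack (moved more than 30 mm) (distance of short_bar_center from where it was at the start of the episode above 0.03 m).
It also fails if it takes over 48 s, if anything falls off the work surface, if the arm or the gripper's body presses on something with over 40 N, if the wrist force passes 120 N, or if a joint passes its speed limit or range.

## Robot

A 6-joint arm with a two-finger parallel gripper is mounted at the origin on the work surface. World frame = base frame: x ahead of the robot, y to its left, z up, the work surface at z = 0. Lengths are in m, angles in rad, forces in N, time in s.
With the tool pointing down it reaches from about 0.325 to 1 m from the base axis. Payload 5.1 kg.
Tool frame: the origin (TCP) lies midway between the tips of the shut fingers; the grasp point (between the pads) lies 19 mm behind it (robot.grip_depth is the distance from the TCP to the grasp point, in m); z points along the fingers, y is the line along which they close (so a half turn about z gives the same grasp; the last joint's range is limited). The gripper opens to 85 mm and grips with 20 to 120 N. Pads are 22 mm wide; open, the fingers measure 114 mm over their backs; the gripper's body (76 mm by 85 mm) begins 54 mm behind the grasp point. The pads swing forward as they close: fully open they stand 13 mm farther back than shut.
Start: joints at [-1.209, 0.124, 1.65, -0, 1.367, -0.083], TCP at [0.28, -0.587, 0.206] pointing down, gripper open.
Joint ranges: [-2.61, 2.61], [-1.02, 2.33], [0.03, 2.71], [-1.35, 4.49], [0.32, 2.68], [-2.91, 2.91]. Speed limits (rad/s): [2.57, 2.57, 3.14, 3.14, 3.14, 3.14].

## Interface

Orientations are given as [roll, pitch, yaw] about the fixed x, y, z axes, in that order (R = Rz(yaw) Ry(pitch) Rx(roll)).
In Python, from bench import robot gives the robot as it stands. The module is installed in compiled form; this text tells all that it offers.
- The arm moves only by the shell command python3 -m crank 'ROWS'. ROWS is JSON, a list of rows, each a list of 7 numbers: the shift along the world's x, y, z in cm, then the turn, a rotation vector about the world's x, y, z in degrees, then the finger opening in cm, from 0 to 8.54. In form: [[x, y, z, wx, wy, wz, jaw], ...]. A call has 1 to 20 rows; each row is the pose to reach, as a shift and turn from the pose commanded when the call began; what a row does not reach only later rows make up. A row lasts 1/10 s, in which the tool goes at most 50 mm and 8.59 degrees, less where a joint would pass 70% of its speed; a pose out of reach is approached as far as the arm can. A call with a gripper value outside its range is refused whole. The fingers move at their own pace and stop on an object; the grip force is fixed at half the most. Time passes only in rows, so rows that repeat a pose let the fingers close. It gives the time, the measured TCP pose, the force, the opening and the grip force at its end, in the units of the state.
- robot.get_obs(): the state, without advancing time (a new reading comes with each control period).
- robot.capture(name): name is "scene" or "top"; returns a dict with "image" (480x640x3 uint8, blue, green, red), "mtx" (3x3 intrinsics, pixels), "dist_coeffs" ([k1, k2, p1, p2, k3] as OpenCV has them; the pictures are not rectified), "cam_to_world" (4x4, takes a point from camera to world coordinates). Camera axes: x right, y down, z forward; pixel columns grow to the right and rows downward; lengths in m; the calibration is good to about 2 mm. A picture is of the moment at which its call begins. There is no depth.
- robot.close_job(): hands the job in; it is judged then, once.
The state is a dict: "t": time; "joint_positions": joint angles; "joint_velocities": joint speeds; "effort": joint torques, N m; "tool_pos": TCP position; "tool_rot": TCP orientation; "force": force on the tool from outside, world axes, zero at the start; "ft_torque": the same for the moment, N m; "grip_width": opening from 0.0 (shut) to 1.0 (fully open); "grasp_force": force on a finger pad.
Only numpy, scipy, OpenCV 4.12 (cv2) and the standard library are available. Lean on these libraries where they do the work, as an engineer would, in place of code of your own. Each camera call takes 0.05 s, during which the arm holds its last target. There are 200 camera calls.

## Working session

There is one attempt and no reset: what is moved stays moved. The work goes in short steps, Python scripts to look and compute and a shell command to move; the robot and the scene stay as the last step left them, time stands still between calls to the robot, and variables do not carry over. Pictures are saved under pics/ and viewed, at most 10 in all, crops included, and the job is handed in when it is done.

```bash
mkdir -p pics; cat > h.py <<'E'
import numpy as np,cv2,pickle
from bench import robot
def cap(n,f):
    c=robot.capture(n); cv2.imwrite(f'pics/{f}.png',c['image']); pickle.dump(c,open(f'{f}.pkl','wb')); return c
def ray(f,uv,z):
    c=pickle.load(open(f'{f}.pkl','rb')); T=np.array(c['cam_to_world']); uv=np.array(uv,float).reshape(-1,1,2)
    p=cv2.undistortPoints(uv,np.array(c['mtx']),np.array(c['dist_coeffs'],float)).reshape(-1,2)
    d=np.c_[p,np.ones(len(p))]@T[:3,:3].T; o=T[:3,3]
    return o+d*((np.broadcast_to(z,len(p))-o[2])/d[:,2])[:,None]
def proj(f,P):
    c=pickle.load(open(f'{f}.pkl','rb')); W=np.linalg.inv(np.array(c['cam_to_world']))
    return cv2.projectPoints(np.array(P,float).reshape(-1,1,3),cv2.Rodrigues(W[:3,:3])[0],W[:3,3],np.array(c['mtx']),np.array(c['dist_coeffs'],float))[0].reshape(-1,2)
E
python3 - <<'E'
from h import *
cap('top','top0');cap('scene','sc0'); print(robot.get_obs())
for f in('top0','sc0'):print(pickle.load(open(f+'.pkl','rb'))['cam_to_world'])
E
```

```text
{'t': 0.1, 'joint_positions': array([-1.20860510e+00,  1.24447454e-01,  1.65156039e+00, -2.96763993e-05,
        1.36745824e+00, -8.26263088e-02]), 'joint_velocities': array([ 0.00111919, -0.0004998 , -0.00355263, -0.00070048, -0.00023552,
       -0.00053104]), 'effort': array([ 9.34845775e-05, -4.24930501e+01, -3.66653430e+01, -6.47940215e-05,
        3.97943601e-03,  1.79231085e-05]), 'tool_pos': array([ 0.2794285 , -0.58621086,  0.2049575 ]), 'tool_rot': array([-3.13972322e+00, -1.25663692e-04,  4.44823438e-01]), 'force': array([ 0.11321913, -0.1097476 ,  0.42457957]), 'ft_torque': array([ 0.01412238, -0.00049139, -0.0484642 ]), 'grasp_force': 0.0, 'grip_width': 0.9972155301552064}
[[-0.0234058  -0.99333813  0.11283407  0.40445234]
 [-0.9996239   0.02486723  0.01156192  0.1304431 ]
 [-0.01429076 -0.11252101 -0.99354657  0.89289624]
 [ 0.          0.          0.          1.        ]]
[[ 0.85584875  0.44771055 -0.25899456  0.76481537]
 [ 0.51703799 -0.72704607  0.45174741 -0.32367091]
 [ 0.01395111 -0.52053748 -0.85372484  0.93976847]
 [ 0.          0.          0.          1.        ]]
```

View pics/top0.png

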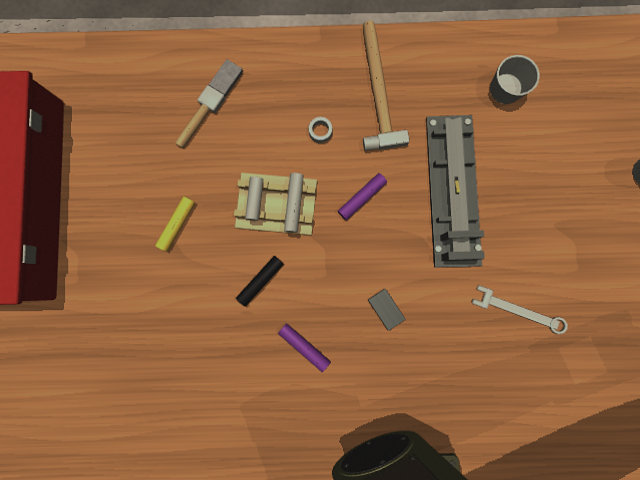

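View pics/sc0.png

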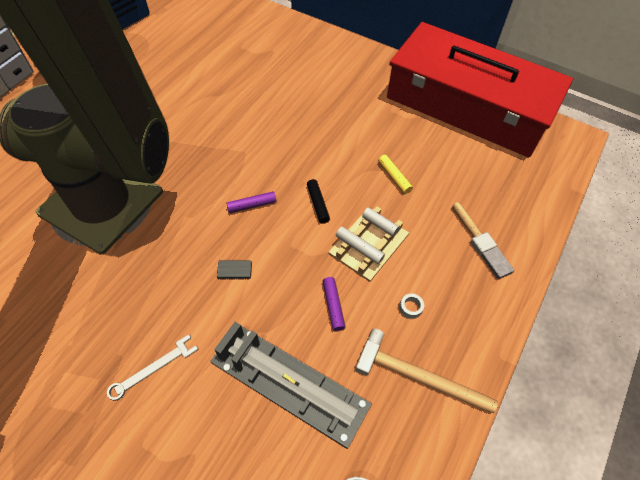

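The top view shows the grey bars on the rack: the long one at (294,203), the short one at (255,198). Lookalikes are purple (362,197) and (304,347), black (260,281) and yellow (175,224). I choose the grey bar at (294,203). The jig's open end is at row 117 and its bridge and stop are at row 240–260. Next, one close crop of both.

```bash
python3 - <<'E'
import cv2,numpy as np
a=cv2.imread('pics/top0.png')
r=cv2.resize(a[165:245,228:324],None,fx=4,fy=4,interpolation=cv2.INTER_CUBIC)
j=cv2.resize(a[107:275,418:494],None,fx=3.5,fy=3.5,interpolation=cv2.INTER_CUBIC)
o=np.zeros((600,700,3),np.uint8);o[:r.shape[0],:r.shape[1]]=r;o[:j.shape[0],400:400+j.shape[1]]=j
cv2.imwrite('pics/crop0.png',o)
E
```

```text
(no output)
```

View pics/crop0.png

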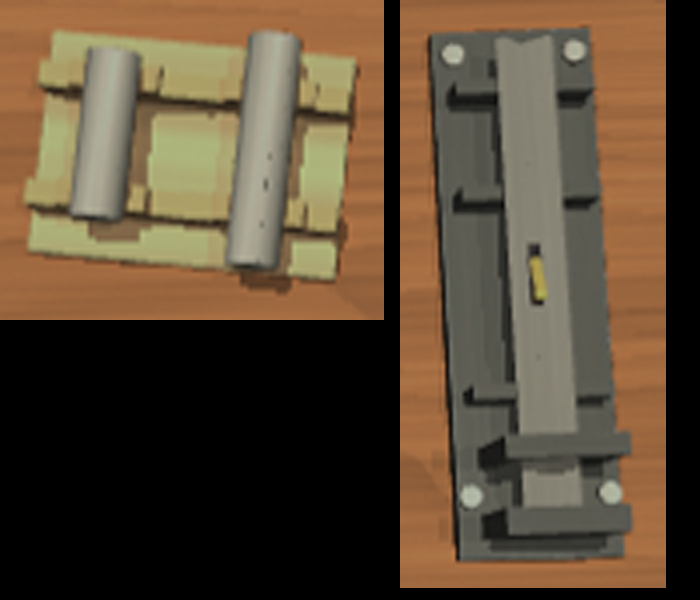

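```bash
cat > m.py <<'E'
from h import *
R=lambda p:(np.array(p,float)+.5)/4-.5+[228,165]
J=lambda p:(np.array(p,float)-[400,0]+.5)/3.5-.5+[418,107]
b=ray('top0',R([(274,34),(254,267)]),.043); print('bar',b,b.mean(0),np.linalg.norm(b[0]-b[1]),np.degrees(np.arctan2(*(b[0]-b[1])[1::-1])))
s=ray('top0',R([(112,48),(96,218)]),.043); print('short',s.mean(0),np.linalg.norm(s[0]-s[1]))
c=ray('top0',J([(430,35),(591,28),(624,554),(459,560)]),.010)
print('plate',c,[np.linalg.norm(c[i]-c[i-1]) for i in range(4)],c.mean(0))
d=(c[2]+c[3]-c[0]-c[1]);print('jig yaw',np.degrees(np.arctan2(d[1],d[0])))
g=ray('top0',J([(497,38),(553,38),(581,506),(522,505)]),.0385);print('groove',(g[0]+g[1])/2,(g[2]+g[3])/2,np.linalg.norm(g[0]-g[1]));e=g[2]+g[3]-g[0]-g[1];print(np.degrees(np.arctan2(e[1],e[0])),np.linalg.norm(e)/2)
# scene checks
E
python3 m.py; python3 - <<'E'
import cv2,numpy as np
a=cv2.imread('pics/sc0.png')
r=cv2.resize(a[195:285,320:416],None,fx=4,fy=4,interpolation=cv2.INTER_CUBIC)
j=cv2.resize(a[315:447,206:376],None,fx=4,fy=4,interpolation=cv2.INTER_CUBIC)
o=np.zeros((590,790,3),np.uint8);o[:360,:384]=r[:360];h=j.shape[0]
cv2.imwrite('pics/crop1.png',j)
E
```

```text
bar [[0.62607444 0.1815502  0.043     ]
 [0.5148997  0.19290099 0.043     ]] [0.57048707 0.1872256  0.043     ] 0.11175269525831526 -5.829620939457384
short [0.58064583 0.26265498 0.043     ] 0.08177403861423578
plate [[ 0.74215195 -0.07719826  0.01      ]
 [ 0.74332589 -0.16797844  0.01      ]
 [ 0.4452985  -0.16818978  0.01      ]
 [ 0.44411584 -0.0785241   0.01      ]] [np.float64(0.2980390626344456), np.float64(0.09078777100655032), np.float64(0.2980274689346536), np.float64(0.08967348072732212)] [ 0.59372304 -0.12297264  0.01      ]
jig yaw -179.85224107106882
groove [ 0.72789123 -0.12217067  0.0385    ] [ 0.47058549 -0.12206487  0.0385    ] 0.030470716741289074
179.97644116718578 0.25730576260107374
```

View pics/crop1.png

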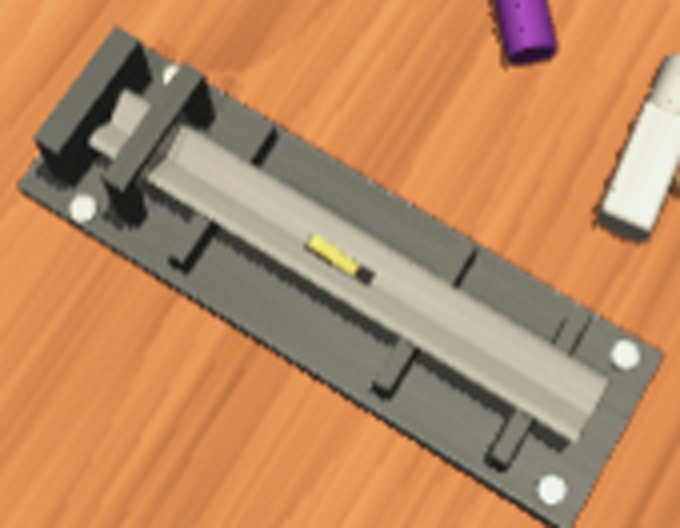

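The crop shows the jig with its pawl near crop (335,255). The stop and bridge are upper left and the open end is at lower right. The sizes agree with the description: bar 112 mm, plate 298 x 90 mm. I cross-check with the scene camera, then approach.

```bash
python3 - <<'E'
from h import *
S=lambda p:(np.array(p,float)+.5)/4-.5+[206,315]
c=ray('sc0',S([(117,27),(20,185),(576,527),(662,353)]),.010);print(c.round(4),c.mean(0).round(4))
print(proj('top0',[.5705,.1872,.043]),proj('sc0',[[.6261,.1816,.043],[.5149,.1929,.043],[.469,-.1225,.062]]))
E
python3 -m crank '[[2,5,0,0,0,-4,8],[4,9.5,0,0,0,-8,7],[6,14,0,0,0,-12,6],[8,18.5,0,0,0,-16,5.5],[10,23,0,0,0,-20,5.5],[12,28,0,0,0,-24,5.5],[14,33,0,0,0,-28,5.5],[16,38,0,0,0,-31.3,5.5],[18,43,0,0,0,-31.3,5.5],[20,48,0,0,0,-31.3,5.5],[22,53,0,0,0,-31.3,5.5],[24,58,0,0,0,-31.3,5.5],[26,63,0,0,0,-31.3,5.5],[28,68,0,0,0,-31.3,5.5],[29.1,73,0,0,0,-31.3,5.5],[29.1,77.4,0,0,0,-31.3,5.5],[29.1,77.4,0,0,0,-31.3,5.5],[29.1,77.4,0,0,0,-31.3,5.5],[29.1,77.4,-3,0,0,-31.3,5.5],[29.1,77.4,-6,0,0,-31.3,5.5]]'
```

```text
[[ 0.4381 -0.0768  0.01  ]
 [ 0.4461 -0.1656  0.01  ]
 [ 0.7459 -0.1617  0.01  ]
 [ 0.7428 -0.0763  0.01  ]] [ 0.5932 -0.1201  0.01  ]
[[293.65814692 202.04252575]] [[381.65553266 259.49570962]
 [337.53958412 231.57436823]
 [230.19132787 338.65928263]]
t: 2.1
tool_pos: [0.5713, 0.1871, 0.1464]
tool_rot: [-3.141, -0.002, -0.101]
force: [-0.6, -0.7, 0.5]
grip_width: 0.643
grasp_force: 0.0
```

```bash
python3 -m crank '[[0,0,-4,0,0,0,5.5],[0,0,-7,0,0,0,5.5],[0,0,-9,0,0,0,5.5],[0,0,-10,0,0,0,5.5],[0,0,-11,0,0,0,5.5],[0,0,-11,0,0,0,5.5]]'; python3 - <<'E'
from h import *
a=cap('scene','sc1')['image'][170:290,300:440];cv2.imwrite('pics/c2.png',cv2.resize(a,None,fx=5,fy=5,interpolation=cv2.INTER_CUBIC))
E
```

```text
t: 2.7
tool_pos: [0.5701, 0.1867, 0.0353]
tool_rot: [3.141, 0.001, -0.102]
force: [-0.8, 0.2, 0.5]
grip_width: 0.648
grasp_force: 0.0
```

View pics/c2.png

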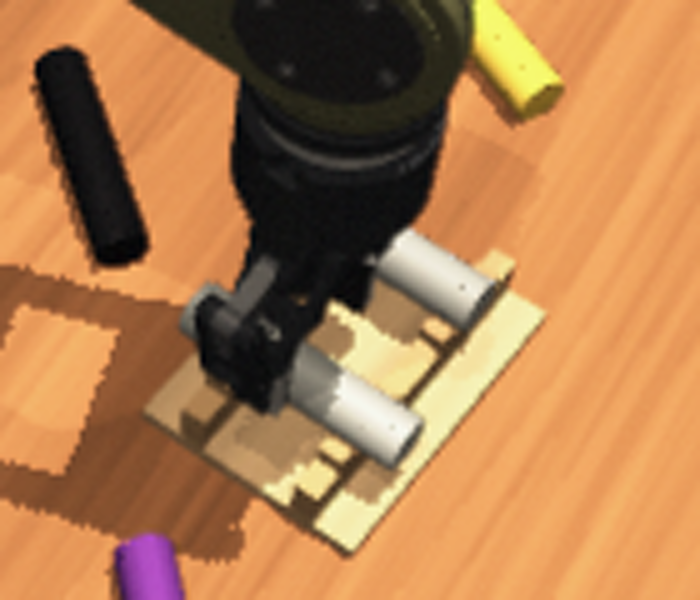

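The fingers straddle the long bar (crop about (300,350)) and are clear of the short bar at (440,275). I close and lift.

```bash
python3 -m crank '[[0,0,0,0,0,0,4],[0,0,0,0,0,0,2],[0,0,0,0,0,0,1.5],[0,0,0,0,0,0,1.5],[0,0,0,0,0,0,1.5],[0,0,0,0,0,0,1.5],[0,0,0,0,0,0,1.5],[0,0,0,0,0,0,1.5],[0,0,1,0,0,0,1.5],[0,0,3,0,0,0,1.5],[0,0,6,0,0,0,1.5],[0,0,9,0,0,0,1.5],[0,0,9,0,0,0,1.5]]'; python3 - <<'E'
from h import *
a=cap('scene','sc2')['image'][150:290,290:450];cv2.imwrite('pics/c3.png',cv2.resize(a,None,fx=4,fy=4,interpolation=cv2.INTER_CUBIC))
E
```

```text
t: 4.05
tool_pos: [0.5743, 0.1881, 0.1329]
tool_rot: [-3.138, -0.01, -0.101]
force: [-0.3, 0.2, 0.3]
grip_width: 0.176
grasp_force: 0.0
```

View pics/c3.png

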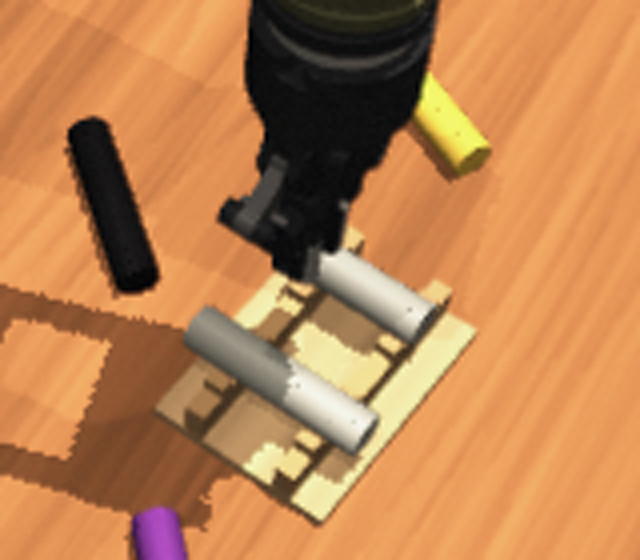

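The bar at crop (280,380) is still in its place. The grip was too high and slipped off its top, so I retry 8 mm lower.

```bash
python3 -m crank '[[0,0,0,0,0,0,5.5],[0,0,0,0,0,0,5.5],[0,0,-3,0,0,0,5.5],[0,0,-6,0,0,0,5.5],[0,0,-8,0,0,0,5.5],[0,0,-9.8,0,0,0,5.5],[0,0,-9.8,0,0,0,5.5],[0,0,-9.8,0,0,0,4],[0,0,-9.8,0,0,0,2],[0,0,-9.8,0,0,0,1.5],[0,0,-9.8,0,0,0,1.5],[0,0,-9.8,0,0,0,1.5],[0,0,-9.8,0,0,0,1.5],[0,0,-9.8,0,0,0,1.5]]'
```

```text
t: 5.5
tool_pos: [0.5712, 0.1874, 0.0287]
tool_rot: [-3.141, -0.001, -0.102]
force: [0.2, 0.5, 1.3]
grip_width: 0.175
grasp_force: 0.8
```

```bash
python3 - <<'E'
from h import *
a=cap('scene','sc3')['image'][150:290,290:450]
b=cap('top','top3')['image'][130:270,200:360]
cv2.imwrite('pics/c4.png',cv2.resize(np.hstack([a,b]),None,fx=2.5,fy=2.5,interpolation=cv2.INTER_CUBIC))
print(proj('sc3',[robot.get_obs()['tool_pos']])-[290,150],robot.get_obs()['force'],robot.get_obs()['grasp_force'])
E
```

```text
[[68.98936098 98.87811493]] [0.28035784 0.66819963 2.01164591] 1.0742534324526787
```

View pics/c4.png

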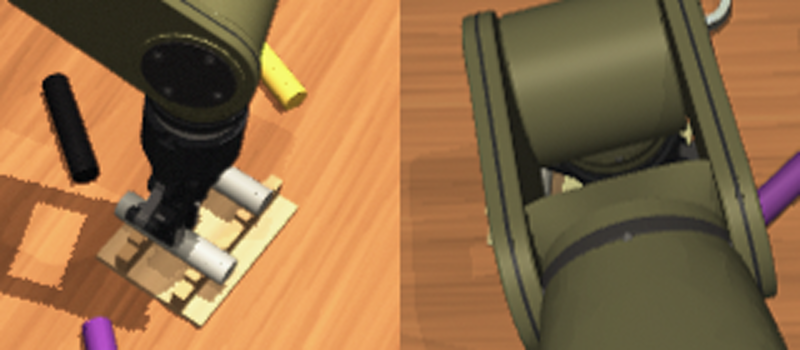

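The fingers still straddle the bar, but at 15 mm opening they only graze its top (small upward force). I go lower, still 8 mm clear of the base board.

```bash
python3 -m crank '[[0,0,0,0,0,0,3],[0,0,0,0,0,0,5],[0,0,0,0,0,0,5.5],[0,0,0,0,0,0,5.5],[0,0,-0.6,0,0,0,5.5],[0,0,-1,0,0,0,5.5],[0,0,-1,0,0,0,5.5]]'; python3 -m crank '[[0,0,0,0,0,0,4],[0,0,0,0,0,0,3],[0,0,0,0,0,0,2.5],[0,0,0,0,0,0,2.3],[0,0,0,0,0,0,2.3],[0,0,0,0,0,0,2.3],[0,0,0,0,0,0,2.3]]'
```

```text
t: 6.3
tool_pos: [0.5697, 0.187, 0.0168]
tool_rot: [3.141, 0.002, -0.102]
force: [0.1, -0.3, -1.4]
grip_width: 0.646
grasp_force: 0.0
t: 7.0
tool_pos: [0.5709, 0.1876, 0.0186]
tool_rot: [-3.141, -0.001, -0.102]
force: [-0.3, 2.0, 3.4]
grip_width: 0.279
grasp_force: 34.3
```

```bash
python3 -m crank '[[0,0,0,0,0,0,2],[0,0,0,0,0,0,1.5],[0,0,0,0,0,0,1],[0,0,0,0,0,0,1]]'
```

```text
t: 7.4
tool_pos: [0.571, 0.1875, 0.0188]
tool_rot: [-3.141, -0.001, -0.101]
force: [-1.6, 1.5, 5.4]
grip_width: 0.265
grasp_force: 58.6
```

```bash
python3 -m crank '[[0,0,0.3,0,0,0,1],[0,0,0.8,0,0,0,1],[0,0,1.5,0,0,0,1],[0,0,3,0,0,0,1],[0,0,5,0,0,0,1],[0,0,7,0,0,0,1],[0,0,9,0,0,0,1],[0,0,10,0,0,0,1],[0,0,10,0,0,0,1],[0,0,10,0,0,0,1]]';  python3 - <<'E'
from h import *
a=cap('scene','sc4')['image'][130:290,290:450];cv2.imwrite('pics/c5.png',cv2.resize(a,None,fx=3.7,fy=3.7,interpolation=cv2.INTER_CUBIC))
E
```

```text
t: 8.4
tool_pos: [0.5703, 0.1871, 0.1177]
tool_rot: [3.141, 0.001, -0.101]
force: [-0.0, -1.0, -5.7]
grip_width: 0.263
grasp_force: 58.9
```

View pics/c5.png

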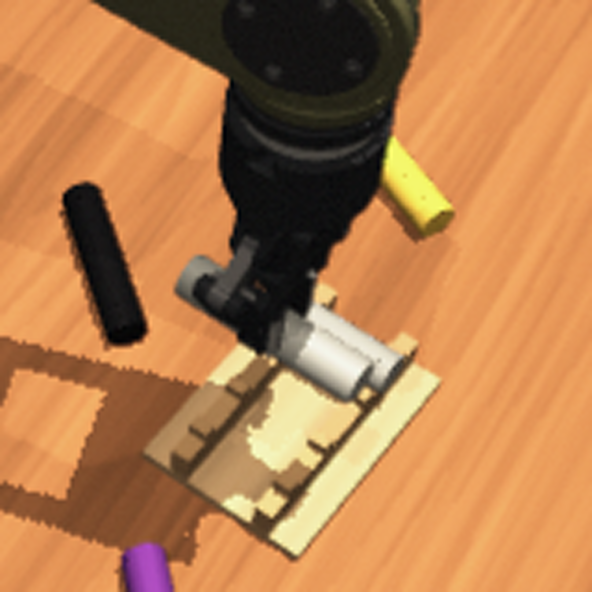

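The bar is off the rack and held level, and the short bar stays in its place. I check the bar's pose in the grip, then carry it over the groove entry.

```bash
python3 - <<'E'
from h import *
S=lambda p:(np.array(p,float)+.5)/3.7-.5+[290,130]
m=S([(200,279),(352,381)]);print(m)
from scipy.optimize import least_squares
for z in(.136,.142,.148):
  p=ray('sc4',m,z);print(z,p.round(4).tolist(),np.linalg.norm(p[0]-p[1]).round(4),p.mean(0).round(4),np.degrees(np.arctan2((p[1]-p[0])[1],(p[1]-p[0])[0])).round(1))
E
python3 -m crank '[[1,-3,0,0,0,1,1],[2,-6,0,0,0,2,1],[3,-9,0,0,0,3,1],[4,-12,0,0,0,4,1],[5,-15,0,0,0,5,1],[6,-18,0,0,0,5.8,1],[7,-21,0,0,0,5.8,1],[8,-24,0,0,0,5.8,1],[9,-27,0,0,0,5.8,1],[9.6,-29,0,0,0,5.8,1],[10.1,-30.9,0,0,0,5.8,1],[10.1,-30.9,0,0,0,5.8,1],[10.1,-30.9,0,0,0,5.8,1]]'
python3 - <<'E'
from h import *
a=cap('scene','sc5')['image'][250:450,200:400]
b=cap('top','top5')['image'][80:280,380:540]
cv2.imwrite('pics/c6.png',cv2.resize(np.hstack([a,b]),None,fx=2.2,fy=2.2,interpolation=cv2.INTER_CUBIC))
E
```

```text
[[343.68918919 205.04054054]
 [384.77027027 232.60810811]]
0.136 [[0.5202, 0.1992, 0.136], [0.6185, 0.1845, 0.136]] 0.0994 [0.5694 0.1919 0.136 ] -8.5
0.142 [[0.522, 0.1953, 0.142], [0.6196, 0.1807, 0.142]] 0.0987 [0.5708 0.188  0.142 ] -8.5
0.148 [[0.5239, 0.1914, 0.148], [0.6207, 0.1769, 0.148]] 0.0979 [0.5723 0.1842 0.148 ] -8.5
t: 9.75
tool_pos: [0.6713, -0.1215, 0.1174]
tool_rot: [-3.141, 0.001, -0.001]
force: [0.2, -0.7, -5.0]
grip_width: 0.262
grasp_force: 59.2
```

View pics/c6.png

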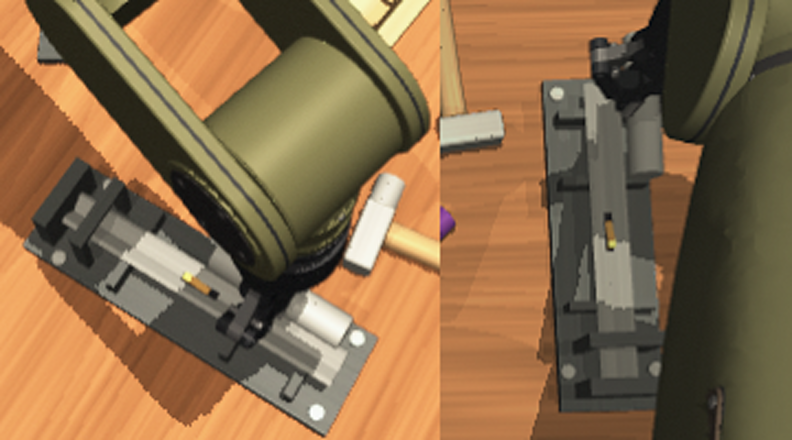

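The bar hangs over the open end of the groove, parallel to it. I lower it with the force watched.

```bash
python3 -m crank '[[0,0,-3,0,0,0,1],[0,0,-5.5,0,0,0,1],[0,0,-7,0,0,0,1],[0,0,-8,0,0,0,1],[0,0,-8.5,0,0,0,1],[0,0,-8.5,0,0,0,1]]'; python3 -m crank '[[0,0,-0.2,0,0,0,1],[0,0,-0.4,0,0,0,1],[0,0,-0.4,0,0,0,1]]'
```

```text
t: 10.45
tool_pos: [0.6718, -0.1215, 0.0331]
tool_rot: [-3.142, 0.0, 0.0]
force: [-0.3, -0.4, -4.4]
grip_width: 0.271
grasp_force: 59.3
t: 10.75
tool_pos: [0.672, -0.1219, 0.0297]
tool_rot: [3.141, -0.001, -0.0]
force: [0.6, 0.6, -5.5]
grip_width: 0.261
grasp_force: 59.3
```

```bash
python3 -m crank '[[0,0,-0.2,0,0,0,1],[0,0,-0.4,0,0,0,1],[0,0,-0.4,0,0,0,1]]'
```

```text
t: 11.05
tool_pos: [0.6713, -0.1217, 0.0247]
tool_rot: [-3.141, 0.001, -0.0]
force: [0.3, 0.4, -4.4]
grip_width: 0.262
grasp_force: 59.3
```

Still no contact, so the bar hangs about 4 mm above its seat. I go on in 1 mm steps.

```bash
python3 -m crank '[[0,0,-0.1,0,0,0,1],[0,0,-0.2,0,0,0,1],[0,0,-0.2,0,0,0,1]]';  python3 -m crank '[[0,0,-0.1,0,0,0,1],[0,0,-0.1,0,0,0,1]]'
```

```text
t: 11.35
tool_pos: [0.6715, -0.1217, 0.0229]
tool_rot: [-3.141, 0.0, -0.0]
force: [-0.9, 0.3, -5.0]
grip_width: 0.263
grasp_force: 59.3
t: 11.55
tool_pos: [0.6718, -0.1219, 0.0222]
tool_rot: [3.141, -0.0, -0.0]
force: [-0.1, -0.4, -4.1]
grip_width: 0.264
grasp_force: 59.3
```

```bash
python3 -m crank '[[0,0,-0.1,0,0,0,1],[0,0,-0.1,0,0,0,1]]';  python3 -m crank '[[0,0,-0.1,0,0,0,1],[0,0,-0.1,0,0,0,1]]'
```

```text
t: 11.75
tool_pos: [0.672, -0.122, 0.0217]
tool_rot: [3.141, -0.001, 0.0]
force: [-0.7, -0.6, -1.5]
grip_width: 0.265
grasp_force: 59.7
t: 11.95
tool_pos: [0.6721, -0.122, 0.0215]
tool_rot: [3.141, -0.001, 0.0]
force: [-3.1, 0.3, 3.8]
grip_width: 0.261
grasp_force: 60.6
```

Contact: the bar is seated at the expected height. I release, rise and move behind the tail with the fingers shut.

```bash
python3 -m crank '[[0,0,0,0,0,0,2.5],[0,0,0,0,0,0,4],[0,0,0,0,0,0,5.5],[0,0,0,0,0,0,5.5],[0,0,0,0,0,0,5.5],[0,0,3,0,0,0,5.5],[0,0,6,0,0,0,5.5],[0,0,9,0,0,0,4],[3,0,9,0,0,0,2],[6,0,9,0,0,0,0],[8.8,0,9,0,0,0,0],[8.8,0,9,0,0,0,0],[8.8,0,6,0,0,0,0],[8.8,0,4,0,0,0,0],[8.8,0,2.8,0,0,0,0],[8.8,0,2.5,0,0,0,0],[8.8,0,2.5,0,0,0,0]]'; python3 - <<'E'
from h import *
cap('scene','sc6');cap('top','top6')
a=cv2.imread('pics/sc6.png')[300:450,200:400]
b=cv2.imread('pics/top6.png')[90:240,400:520]
cv2.imwrite('pics/c7.png',cv2.resize(np.hstack([a,b]),None,fx=2.5,fy=2.5,interpolation=cv2.INTER_CUBIC))
print(proj('sc6',[[.617,-.122,.045],[.727,-.122,.045],robot.get_obs()['tool_pos']])-[200,300])
E
```

```text
t: 13.65
tool_pos: [0.759, -0.1217, 0.0445]
tool_rot: [-3.141, 0.001, -0.0]
force: [0.1, 0.4, 0.8]
grip_width: 0.003
grasp_force: 0.0
[[ 98.89589746  83.09870736]
 [152.72799245 116.11600746]
 [169.83053797 126.32544099]]
```

View pics/c7.png

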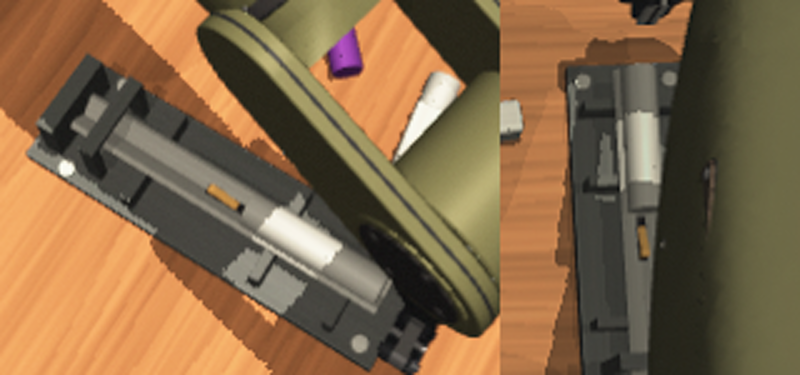

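The bar lies in the groove with its tail near left crop (385,290), short of the pawl at (222,195). The fingers are behind it, so I push.

```bash
python3 -m crank '[[-1,0,0,0,0,0,0],[-2,0,0,0,0,0,0],[-2.5,0,0,0,0,0,0],[-3,0,0,0,0,0,0],[-3.5,0,0,0,0,0,0],[-4,0,0,0,0,0,0],[-4.5,0,0,0,0,0,0]]'; python3 -c "
from h import *
cap('top','top7')"
```

```text
t: 14.45
tool_pos: [0.7143, -0.1218, 0.0451]
tool_rot: [3.142, -0.0, -0.0]
force: [0.3, 0.8, -0.7]
grip_width: -0.002
grasp_force: 0.0
```

```bash
python3 - <<'E'
from h import *
for f in('top6','top7'):
    im=cv2.imread(f'pics/{f}.png').astype(int).sum(2)/3
    P=[[x,-.118,.055] for x in np.arange(.74,.54,-.005)]
    uv=proj(f,P).round().astype(int)
    print(f,[int(im[v,u]) for u,v in uv])
print(robot.get_obs()['force'],robot.get_obs()['tool_pos'])
E
```

```text
top6 [77, 79, 82, 106, 104, 102, 104, 103, 105, 104, 160, 184, 182, 181, 180, 180, 190, 189, 188, 188, 188, 145, 108, 111, 111, 57, 65, 25, 99, 106, 105, 107, 111, 74, 92, 93, 95, 95, 95, 96]
top7 [35, 27, 21, 24, 15, 58, 95, 93, 104, 105, 106, 106, 106, 107, 107, 107, 110, 109, 109, 104, 187, 187, 184, 193, 194, 53, 63, 39, 151, 160, 160, 137, 111, 74, 93, 92, 92, 92, 92, 92]
[-0.19965504  0.58183978 -0.9778685 ] [ 0.71358338 -0.12172021  0.04497066]
```

The bar did not move, because the pawl slot is still visible ahead of it. So the shut fingertips pass over the bar and their real height is above the reported TCP. I probe downward onto the bar's top (z = 58 mm) to measure the offset.

```bash
for i in 1 2 3; do :; done; python3 -m crank '[[0,0,-0.1,0,0,0,0],[0,0,-0.2,0,0,0,0],[0,0,-0.2,0,0,0,0]]'|sed -n '2p;4p'; python3 -m crank '[[0,0,-0.1,0,0,0,0],[0,0,-0.2,0,0,0,0],[0,0,-0.2,0,0,0,0]]'|sed -n '2p;4p'; python3 -m crank '[[0,0,-0.1,0,0,0,0],[0,0,-0.2,0,0,0,0],[0,0,-0.2,0,0,0,0]]'|sed -n '2p;4p'
```

```text
tool_pos: [0.7147, -0.1217, 0.0428]
force: [0.5, -0.3, 0.2]
tool_pos: [0.7146, -0.1217, 0.0408]
force: [-0.7, 0.6, 0.4]
tool_pos: [0.7145, -0.1217, 0.0389]
force: [-0.0, 0.3, -0.1]
```

```bash
python3 -m crank '[[0,0,-0.1,0,0,0,0],[0,0,-0.2,0,0,0,0],[0,0,-0.2,0,0,0,0]]'|sed -n '2p;4p'; python3 -m crank '[[0,0,-0.1,0,0,0,0],[0,0,-0.15,0,0,0,0],[0,0,-0.15,0,0,0,0]]'|sed -n '2p;4p'
```

```text
tool_pos: [0.7145, -0.1217, 0.0369]
force: [-0.5, 0.8, 0.4]
tool_pos: [0.7146, -0.1217, 0.0355]
force: [-0.9, 1.0, -0.2]
```

```bash
python3 - <<'E'
from h import *
cap('scene','sc8');cap('top','top8')
for f in('top0','top6','top7','top8','sc0','sc6','sc8'):
    im=cv2.imread(f'pics/{f}.png').astype(int)
    m=(im[...,2]-im[...,0]>50)
    u,v=proj(f,[.597,-.122,.036])[0].round().astype(int)
    w=m[v-12:v+13,u-6:u+7] if f[0]=='t' else m[v-10:v+11,u-12:u+13]
    print(f,(u,v),w.sum(), end=' | ')
    # brightness profile along crest of bar line
    uv=proj(f,[[x,-.122,.050] for x in np.arange(.75,.55,-.005)]).round().astype(int)
    print([int(im[b,a].mean()) for a,b in uv])
E
```

```text
top0 (np.int64(457), np.int64(185)) 45 | [109, 99, 110, 109, 113, 84, 126, 128, 128, 129, 128, 128, 129, 128, 128, 127, 129, 128, 127, 128, 128, 127, 126, 129, 127, 128, 128, 128, 124, 128, 127, 129, 131, 135, 120, 127, 128, 128, 126, 126]
top6 (np.int64(457), np.int64(185)) 44 | [131, 73, 80, 80, 78, 109, 109, 109, 108, 111, 111, 110, 185, 193, 192, 191, 199, 199, 199, 198, 196, 196, 196, 111, 115, 114, 117, 55, 91, 94, 95, 96, 100, 104, 97, 94, 90, 83, 69, 63]
top7 (np.int64(457), np.int64(185)) 45 | [33, 32, 31, 27, 22, 19, 24, 72, 95, 110, 112, 110, 109, 110, 110, 109, 113, 113, 113, 112, 112, 176, 197, 202, 203, 202, 207, 53, 89, 151, 149, 151, 155, 116, 96, 93, 93, 94, 93, 92]
top8 (np.int64(457), np.int64(185)) 45 | [21, 31, 31, 32, 19, 18, 19, 35, 51, 111, 111, 111, 110, 110, 110, 109, 112, 112, 113, 112, 110, 180, 196, 202, 202, 202, 207, 54, 90, 151, 149, 151, 157, 100, 96, 93, 93, 94, 93, 93]
sc0 (np.int64(290), np.int64(379)) 60 | [152, 115, 127, 129, 174, 187, 187, 188, 187, 187, 188, 187, 187, 187, 187, 187, 187, 187, 188, 188, 189, 188, 190, 190, 191, 190, 191, 131, 181, 192, 183, 189, 191, 186, 190, 191, 190, 190, 189, 191]
sc6 (np.int64(290), np.int64(379)) 55 | [16, 18, 59, 69, 124, 120, 158, 160, 158, 160, 160, 159, 160, 239, 244, 243, 243, 243, 242, 241, 241, 240, 240, 237, 150, 149, 149, 131, 130, 137, 139, 131, 130, 133, 137, 139, 138, 137, 138, 141]
sc8 (np.int64(290), np.int64(379)) 58 | [167, 131, 142, 144, 110, 59, 33, 34, 29, 26, 20, 22, 19, 116, 156, 155, 155, 153, 152, 152, 151, 151, 239, 236, 237, 237, 236, 210, 201, 210, 202, 173, 131, 132, 135, 137, 136, 136, 137, 137]
```

```bash
python3 -m crank '[[0,0,-0.1,0,0,0,0],[0,0,-0.2,0,0,0,0],[0,0,-0.2,0,0,0,0]]'|sed -n '2p;4p'; python3 -m crank '[[0,0,-0.1,0,0,0,0],[0,0,-0.2,0,0,0,0],[0,0,-0.2,0,0,0,0]]'|sed -n '2p;4p'
```

```text
tool_pos: [0.7145, -0.1217, 0.0333]
force: [-0.0, 0.2, -0.6]
tool_pos: [0.7148, -0.1218, 0.0328]
force: [-2.1, 0.9, 4.5]
```

Contact with the bar's top comes at TCP 33 mm, so the tips sit 25 mm above the reported TCP. For pushing I use TCP z = 18 mm, which puts the tips at 43 mm, clear of the groove edges.

```bash
python3 -m crank '[[0,0,1.5,0,0,0,0],[2,0,1.5,0,0,0,0],[4.5,0,1.5,0,0,0,0],[4.5,0,1.5,0,0,0,0],[4.5,0,0,0,0,0,0],[4.5,0,-1,0,0,0,0],[4.5,0,-1.35,0,0,0,0],[4.5,0,-1.35,0,0,0,0],[3.5,0,-1.35,0,0,0,0],[2.5,0,-1.35,0,0,0,0],[1.8,0,-1.35,0,0,0,0],[1.4,0,-1.35,0,0,0,0],[1,0,-1.35,0,0,0,0]]'
```

```text
t: 18.0
tool_pos: [0.725, -0.1218, 0.019]
tool_rot: [3.141, -0.002, -0.0]
force: [3.7, 0.5, 0.2]
grip_width: 0.003
grasp_force: 1.8
```

Now it pushes, with 3.7 N of sliding friction. I continue to about 2 cm short of home.

```bash
python3 -m crank '[[-0.5,0,0,0,0,0,0],[-1.2,0,0,0,0,0,0],[-2,0,0,0,0,0,0],[-2.8,0,0,0,0,0,0],[-3.6,0,0,0,0,0,0],[-4.4,0,0,0,0,0,0],[-5.2,0,0,0,0,0,0],[-6,0,0,0,0,0,0],[-6.8,0,0,0,0,0,0]]'|sed -n '1,4p'; python3 -m crank '[[-0.8,0,0,0,0,0,0],[-1.6,0,0,0,0,0,0],[-2.4,0,0,0,0,0,0],[-3.2,0,0,0,0,0,0],[-3.9,0,0,0,0,0,0],[-4.5,0,0,0,0,0,0],[-4.8,0,0,0,0,0,0],[-4.8,0,0,0,0,0,0]]'
```

```text
t: 18.9
tool_pos: [0.6567, -0.1222, 0.0189]
tool_rot: [3.141, -0.002, -0.0]
force: [5.1, -0.9, 2.0]
t: 19.7
tool_pos: [0.6082, -0.1221, 0.0187]
tool_rot: [3.141, -0.0, -0.0]
force: [3.4, -1.2, 2.6]
grip_width: 0.0
grasp_force: 1.4
```

```bash
python3 -m crank '[[-0.3,0,0,0,0,0,0],[-0.6,0,0,0,0,0,0],[-0.9,0,0,0,0,0,0],[-1.1,0,0,0,0,0,0],[-1.2,0,0,0,0,0,0]]'|sed -n '2p;4p'; python3 -m crank '[[-0.1,0,0,0,0,0,0],[-0.2,0,0,0,0,0,0],[-0.3,0,0,0,0,0,0]]'|sed -n '2p;4p'; python3 -m crank '[[-0.1,0,0,0,0,0,0],[-0.2,0,0,0,0,0,0]]'|sed -n '2p;4p'
```

```text
tool_pos: [0.5973, -0.1221, 0.0186]
force: [4.8, -2.1, 1.9]
tool_pos: [0.5944, -0.1221, 0.0187]
force: [4.8, -1.4, 0.9]
tool_pos: [0.5924, -0.1221, 0.0187]
force: [4.9, -1.9, 0.9]
```

```bash
for k in a; do python3 -m crank '[[-0.1,0,0,0,0,0,0],[-0.2,0,0,0,0,0,0]]'|sed -n '2p;4p'; done; python3 -m crank '[[-0.1,0,0,0,0,0,0],[-0.2,0,0,0,0,0,0]]'|sed -n '2p;4p'; python3 -m crank '[[-0.1,0,0,0,0,0,0],[-0.1,0,0,0,0,0,0]]'|sed -n '2p;4p'
```

```text
tool_pos: [0.5908, -0.1222, 0.0187]
force: [7.9, -1.3, -0.8]
tool_pos: [0.5909, -0.122, 0.0192]
force: [14.0, -0.7, -1.3]
tool_pos: [0.591, -0.1221, 0.0198]
force: [14.7, -1.0, -2.4]
```

It stalled at x = 0.591 (predicted 0.590) with the force rising to 15 N, so the bar is at the stop. I back off, retreat and check with the cameras.

```bash
python3 -m crank '[[0.6,0,0,0,0,0,0],[1.5,0,0,0,0,0,0],[2,0,1,0,0,0,0],[2,0,4,0,0,0,0],[2,0,8,0,0,0,0],[2,0,12,0,0,0,0],[2,-5,15,0,0,0,0],[2,-10,15,0,0,0,0],[2,-15,15,0,0,0,0],[1,-20,15,0,0,0,0],[0,-25,15,0,0,0,0],[-2,-29,15,0,0,0,0],[-4,-33,15,0,0,0,0],[-4,-33,15,0,0,0,0],[-4,-33,15,0,0,0,0]]'|sed -n '1,4p'; python3 - <<'E'
from h import *
cap('scene','sc9');cap('top','top9')
for f,z in(('top9',.058),('top0',.04),('sc9',.058),('sc0',.04)):
    im=cv2.imread(f'pics/{f}.png').astype(int)
    uv=proj(f,[[x,-.122,z] for x in np.arange(.60,.46,-.003)]).round().astype(int)
    print(f,[int(im[b,a].mean()) for a,b in uv])
    m=(im[...,2]-im[...,0]>50); u,v=proj(f,[.597,-.122,.036])[0].round().astype(int)
    w=m[v-12:v+13,u-6:u+7] if f[0]=='t' else m[v-10:v+11,u-12:u+13]; print('pawl px',w.sum())
a,b=[cv2.imread(f'pics/{n}.png')[160:240,235:270].astype(int) for n in('top0','top9')]
print('short diff',abs(a-b).mean())
E
```

```text
t: 22.8
tool_pos: [0.5457, -0.4524, 0.1678]
tool_rot: [-3.14, 0.001, -0.003]
force: [-0.2, 0.3, -0.4]
top9 [134, 133, 133, 133, 133, 132, 132, 156, 172, 170, 171, 172, 172, 173, 173, 174, 174, 172, 173, 174, 174, 175, 175, 174, 174, 174, 174, 175, 175, 175, 179, 154, 87, 87, 90, 71, 83, 181, 175, 175, 176, 176, 176, 169, 85, 88, 89]
pawl px 43
top0 [136, 136, 137, 135, 139, 145, 87, 100, 129, 126, 126, 126, 126, 126, 127, 126, 126, 126, 126, 126, 126, 126, 126, 125, 125, 125, 125, 125, 124, 124, 115, 88, 88, 89, 85, 66, 79, 75, 128, 125, 124, 125, 125, 113, 85, 89, 88]
pawl px 45
sc9 [193, 187, 186, 189, 197, 192, 65, 101, 225, 224, 225, 227, 226, 227, 226, 225, 225, 224, 229, 227, 226, 227, 226, 225, 225, 226, 227, 226, 225, 227, 224, 226, 50, 111, 109, 113, 132, 209, 223, 222, 221, 222, 220, 221, 71, 109, 109]
pawl px 59
sc0 [192, 191, 193, 194, 196, 201, 157, 188, 187, 187, 187, 187, 186, 187, 187, 190, 188, 187, 189, 188, 189, 188, 187, 188, 188, 188, 187, 188, 188, 186, 177, 169, 100, 99, 59, 110, 108, 109, 157, 186, 188, 188, 176, 31, 25, 28, 39]
pawl px 60
short diff 1.5177380952380952
```

The cameras agree: the tail is at x ≈ 0.579, the bar runs to the stop, the pawl is visible behind it, and the short bar has not moved. Handing in.

```bash
python3 -c "
from bench import robot
print(robot.close_job())"
```

```text
the job is handed in; nothing more can be done
None
```

I pushed the longer bar along the groove until it stalled against the end stop; the cameras show the pawl uncovered behind it and the shorter bar unmoved on the rack, and I handed the job in at about 23 s (no verdict was returned).

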